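# Clamp a paint jar with the recessed knob of a mixer clamp

### The arm

A 6-joint arm with a two-finger parallel gripper is mounted at the origin on the work surface. World frame = base frame: x ahead of the robot, y to its left, z up, the work surface at z = 0. Lengths are in mm, angles in rad, forces in N, time in s.
With the tool pointing down it reaches from about 300 to 750 mm from the base axis. Payload 8.5 kg.
Tool frame: the origin (TCP) lies between the finger pads; the fingertips stand 11 mm ahead of it and the grasp point (between the pads) lies 8 mm behind it; z points along the fingers, y is the line along which they close (so a half turn about z gives the same grasp; the last joint's range is limited). The gripper opens to 85 mm and grips with 20 to 120 N. Pads are 22 mm wide; open, the fingers measure 114 mm over their backs; the gripper's body (76 mm by 85 mm) begins 54 mm behind the grasp point. The pads swing forward as they close: fully open they stand 13 mm farther back than shut.
Start: joints at [1.056, 0.381, 1.297, -0, 1.464, -0.215], TCP at [162.422, 525.452, 242.322] pointing down, gripper open.
Joint ranges: [-3.11, 3.11], [-0.89, 2.33], [0.22, 2.48], [-1.42, 4.56], [0.17, 2.85], [-2.88, 2.88]. Speed limits (rad/s): [2.39, 2.39, 3.14, 3.14, 3.14, 3.14].

### API

Orientations are given as a rotation vector (axis times angle).
In Python, from cell import arm, vision gives the robot as it stands. The module is installed in compiled form; this text tells all that it offers.
- The arm moves only by the shell command python3 -m pendant 'ROWS' [OPENING]. ROWS is JSON, a list of rows, each an object with "translation": the shift along the tool's x, y, z in cm, a list of three; "rotation": the turn, a rotation vector about the tool's x, y, z in degrees, a list of three. A call has exactly 8 rows; each row is the pose to reach, as a shift and turn from the pose commanded when the call began, along the tool's axes at that moment; what a row does not reach only later rows make up. A row lasts 1/8 s, in which the tool goes at most 62.5 mm and 10.7 degrees, less where a joint would pass 70% of its speed; a pose out of reach is approached as far as the arm can. A call with a gripper value outside its range is refused whole. OPENING is the opening, from -1 (shut) to 1 (fully open), set as the call begins (- or left out, the last holds). The fingers move at their own pace and stop on an object; the grip force is fixed at half the most. Time passes only in rows, so rows that repeat a pose let the fingers close, or fill a call up. It gives the time, the measured TCP pose, the force, the opening and the grip force at its end, in the units of the state.
- arm.state(): the state, without advancing time (a new reading comes with each control period).
- vision.grab_frame(name): name is "side" or "top" or "wrist"; returns a dict with "color" (420x560x3 uint8, red, green, blue), "fx", "fy", "cx", "cy" (pixels), "cam_to_world" (4x4, takes a point from camera to world coordinates); the wrist camera has in their place "mount" (4x4, takes a point from camera to tool coordinates, whose origin is the TCP and whose axes are the flange's). Camera axes: x right, y up, looking along -z (the intrinsics and any distortion apply to the point x, -y, -z); pixel columns grow to the right and rows downward; lengths in mm; the calibration is good to about 2 mm. The wrist camera is an equidistant fisheye: a pixel r from the principal point sees the ray r / f radians off the axis. A picture is of the moment at which its call begins: read the wrist's pose just before it. There is no depth.
- arm.hand_in(): hands the job in; it is judged then, once.
Trained networks look in the newest picture that a camera, given by its name, has taken for a name from the list of things; names that differ only in an ending like _2 or _b are one class to them, and where a whole thing is asked for, a point or a joint stands for the part that bears it (a point fixed in the world has none). Each returns a list of dicts, best first, with "score" (0 to 1); they miss things now and then, are a little off and sometimes report something else, mostly with a low value. They report only what shows in the picture. A call takes as long as a camera call. They do not tell look-alikes from the thing itself.
- vision.spot_in(name, camera): "point" ([x, y, z] in mm, in the coordinates of the camera as it stood for that picture, good to about 4 mm: the middle of the surface that is visible of it).
- vision.masks_of(name, camera): "region" (420x560 bool, what is visible of it).
- vision.mark_of(name, camera): "point" ([x, y, z] in mm, in the coordinates of the camera as it stood for that picture, good to about 4 mm: a listed point, or the origin of a listed thing).
The state is a dict: "t": time; "joint_positions": joint angles; "dq": joint speeds; "joint_torque": joint torques, N m; "ee_pos": TCP position; "eef_rot": TCP orientation; "force": force on the tool from outside, world axes, zero at the start; "torque": the same for the moment, N m; "gripper_width": finger opening in mm; "finger_force": force on a finger pad.
Only numpy, scipy, OpenCV 4.12 (cv2) and the standard library are available. Lean on these libraries where they do the work, as an engineer would, in place of code of your own. Each camera call takes 0.05 s, during which the arm holds its last target. There are 200 camera calls.

### The job

Stand the short paint jar (white, black lid) upright in the pocket between the two jaws of the mixer's jar clamp, then reach into the round recess and turn the knob clockwise until the jar is pressed home against the fixed V-shaped jaw and firmly held, with about 13 newtons in the end (7 to 22 will do), never squeezing it beyond 26. Do not drop the jar, lean on the clamp's housing or push the jaw by hand, and leave everything else on the table where it is.

Things in the scene. Friction and masses are not known exactly. Their poses are not given: they have to be found in the camera images.
- machine: The jar clamp, fixed to the table. Origin: underside, at the table; z up; y is the clamping direction (moving jaw towards fixed jaw). An aluminium plate, 100 (x) by 275 (y) by 12 mm thick, so that the jar stands at z = 12 mm. At its -y end stands the housing with the knob, then follow the moving jaw, the pocket for the jar, and the fixed V-jaw at its +y end.
- housing: Grey block on the plate, 100 by 100 mm, from 12 to 74 mm above the table, its middle at machine (0, -90) mm. Origin: centre of its underside. In its top a round well of 72 mm diameter, 50 mm deep (floor 24 mm above the table), with the knob in its middle: the fingers must go in less than 45 mm apart.
- pocket (a point): Middle of the possible places of the seated jar, machine (0, 40, 12) mm. The fixed aluminium V-jaw beyond it (44 mm high, 70 mm wide in x, open towards -y) centres the jar at x = 0. It is bolted at another place each time and not measured: a jar seated in it has its axis 4 mm before to 4 mm past this point along y. Nothing stands beside the pocket in x.
- knob (a joint): Knob angle in rad: 0 = clamp fully open (starts at 0 to 0.2), grows clockwise seen from above, to 2.6; 1 rad drives the jaw 13 mm. Friction resists with 0.29 N m (less is felt at rest: compare with free turning) and holds the knob where it is left; each newton of clamping adds 0.013 N m. Pushing the jar along takes 1 to 4 N; once it is in the V the force climbs about 125 N per rad.
- knob_grip (a point): Point on the knob's vertical axis, 45 mm above the table. The black knob: a disc of 40 mm diameter, 6 mm high, on the well's floor; on it an upright grip bar 14 mm thick, 38 mm long, from 30 to 60 mm above the table (its top is 14 mm below the block's top). The frame turns with the knob: x along the bar (38 mm), y across it (14 mm), z up.
- jaw: Moving jaw, a rubber plate 60 mm wide (machine x), 10 mm thick, from 16 to 56 mm above the table, sprung on its carriage. Origin: middle of the lower edge of the face that presses the jar; frame parallel to the machine's. The face looks to the machine's +y and is at machine y = -4 mm when the knob is at 0.
- jar: The paint jar to clamp: loose, round, 60 mm diameter, 75 mm high, about 0.25 kg. White body with a blue band up to 57 mm, above it a black lid of 57 mm diameter. Wider than the squeeze bottle and taller than the low pot beside it. Origin: centre of its underside, z up.
- squeeze_bottle: Bystander: round bottle, 54 mm diameter, 121 mm high with its narrow spout. Origin: underside.
- low_pot: Bystander: low round pot, 74 mm diameter, 40 mm high. Origin: underside.
- tub: Bystander: blue tub with white lid, 114 mm diameter, 110 mm high. Origin: underside.
- cup: Bystander: small white cup, 64 mm diameter, 40 mm high. Origin: underside.
- brush: Bystander: paint brush lying on the table. Origin: underside of its middle.
- jug: Bystander: blue jug, 110 mm diameter, 205 mm high. Origin: underside.
- spatula: Bystander: spatula lying on the table. Origin: underside of its middle.
Things that resemble listed ones, but are neither listed nor needed, are in the scene too. What is shaped like the jar but green is not meant.

How it is judged:
By the outcome, as a careful person would: the job done as asked, in the order asked, and still so for the second after the job is handed in, with the robot touching nothing.
It also fails if it takes over 72 s, if anything falls off the work surface, if the arm or the gripper's body presses on something with over 40 N, if the wrist force passes 120 N, or if a joint passes its speed limit or range.

## Working session

There is one attempt and no reset: what is moved stays moved. The work goes in short steps, Python scripts to look and compute and a shell command to move; the robot and the scene stay as the last step left them, time stands still between calls to the robot, and variables do not carry over. Pictures are saved under pics/ and viewed, at most 10 in all, crops included, and the job is handed in when it is done.

```bash
mkdir -p pics; cat > h.py <<'E'
import numpy as np, cv2
from scipy.spatial.transform import Rotation as R
from cell import arm, vision
def T():
    s=arm.state(); M=np.eye(4); M[:3,:3]=R.from_rotvec(s['eef_rot']).as_matrix(); M[:3,3]=s['ee_pos']; return M
def grab(n):
    Tw=T(); f=vision.grab_frame(n)
    C=f['cam_to_world'] if n!='wrist' else Tw@np.array(f['mount'])
    return f,np.array(C)
def w(C,p): return (C@np.r_[p,1])[:3]
def px(f,C,P,n='top'):
    q=np.linalg.inv(C)@np.r_[P,1]; x,y,z=q[0],-q[1],-q[2]
    if n=='wrist':
        r=np.hypot(x,y); th=np.arctan2(r,z); return np.array([f['cx']+f['fx']*th*x/r,f['cy']+f['fy']*th*y/r])
    return np.array([f['cx']+f['fx']*x/z,f['cy']+f['fy']*y/z])
def ray(f,C,u,v,n='top'):
    a,b=(u-f['cx'])/f['fx'],(v-f['cy'])/f['fy']
    if n=='wrist':
        th=np.hypot(a,b); d=np.array([np.sin(th)*a/th,-np.sin(th)*b/th,-np.cos(th)])
    else: d=np.array([a,-b,-1.])
    d=C[:3,:3]@d; return C[:3,3],d/np.linalg.norm(d)
def atz(f,C,u,v,z,n='top'):
    o,d=ray(f,C,u,v,n); return o+d*(z-o[2])/d[2]
def tri(r1,r2):
    A=[];b=[]
    for o,d in (r1,r2):
        M=np.eye(3)-np.outer(d,d);A.append(M);b.append(M@o)
    return np.linalg.lstsq(np.vstack(A),np.hstack(b),rcond=None)[0]
def save(f,n): cv2.imwrite('pics/'+n,cv2.cvtColor(f['color'],cv2.COLOR_RGB2BGR))
E
python3 - <<'E'
from h import *
np.set_printoptions(precision=1,suppress=True)
s=arm.state();print(s['eef_rot'],s['force'],s['gripper_width'])
print(T()[:3,:3])
for n in('top','side','wrist'):
    f,C=grab(n);save(f,n+'0.png');print(n,f['fx'],f['cx'],f['cy'],[k for k in f],C[:3,3])
    for k in('machine','housing','pocket','knob_grip','jaw','jar','squeeze_bottle','low_pot','tub','cup','jug'):
        for d in vision.mark_of(k,n)[:3]:
            P=w(C,d['point']);print(k,round(d['score'],2),P,px(f,C,P,n))
ims=[cv2.imread(f'pics/{n}0.png') for n in('top','side')]
E
```

```text
[-0.5 -3.1  0. ] [0.5 0.1 0.3] 85.60603393374534
[[-1.   0.3 -0. ]
 [ 0.3  1.  -0. ]
 [ 0.  -0.  -1. ]]
top 488.69838239698527 279.780926383391 209.941550324487 ['color', 'fx', 'fy', 'cx', 'cy', 'cam_to_world'] [ 290.8  -39.3 1477. ]
machine 0.78 [ 527.  -143.7    4.8] [310.7 214.7]
machine 0.33 [ 703.8 -356.1    0.4] [379.3 160.8]
housing 0.92 [ 555.1 -229.8   15.7] [339.4 205.7]
pocket 0.94 [ 509.7 -107.8   13.5] [299.  219.6]
knob_grip 0.62 [ 557.1 -235.4   43.8] [342.5 203.5]
jaw 0.57 [ 526.  -149.    15.8] [312.7 214.5]
jar 0.84 [489.4 342.1   0. ] [150.9 223.2]
jar 0.66 [273.6 313.4  -0.6] [155.7 295.4]
jar 0.32 [617.9 187.5   6.4] [203.5 182.8]
squeeze_bottle 0.6 [618.1 187.    3.6] [203.8 182.9]
low_pot 0.63 [461.5 161.4  -2. ] [210.  233.9]
tub 0.98 [800.6 -78.4  -2.1] [291. 129.]
tub 0.64 [ 406.3 -409.3    1.3] [398.  256.5]
cup 0.88 [ 404.8 -413.4    2.4] [399.4 257. ]
cup 0.26 [ 556.1 -229.3   42.5] [340.4 203.8]
jug 0.6 [731.8 339.4   2.7] [156.8 146.2]
side 416.9736830220033 287.9581366625923 213.08626930576162 ['color', 'fx', 'fy', 'cx', 'cy', 'cam_to_world'] [ 240.9 -
[... 152 characters left out ...]
 283.8]
pocket 0.78 [ 512.1 -110.4   12.1] [282. 253.]
knob_grip 0.63 [ 554.9 -233.5   42.6] [317.3 276. ]
jaw 0.67 [ 524.5 -145.5   17.2] [291.5 260. ]
jar 0.95 [279.4 313.8  -2.4] [163.4 182.1]
squeeze_bottle 0.67 [ 705.3 -362.8   -3.8] [394.4 307.4]
squeeze_bottle 0.63 [618.  193.2  -0.9] [275.8 177.7]
low_pot 0.62 [462.3 155.4  -1.6] [233.6 198.3]
tub 0.84 [801.4 -84.9   2.4] [369.5 218.6]
cup 0.69 [ 406.6 -416.3   -3.2] [291.9 374.3]
jug 0.62 [735.9 340.4  -2.1] [290.9 144.2]
wrist 325.19226210127806 286.3909155507889 207.47469755090287 ['color', 'fx', 'fy', 'cx', 'cy', 'mount'] [ 86.  549.1 374.2]
jar 0.77 [270.2 316.1   2.3] [167.7 291.4]
low_pot 0.91 [456.8 163.    5.1] [145.5 388.3]
```

View pics/top0.png

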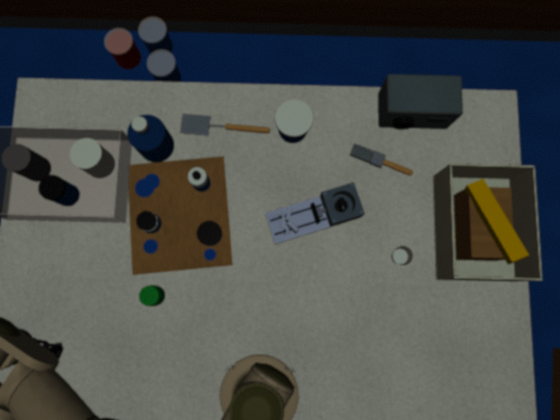

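View pics/side0.png

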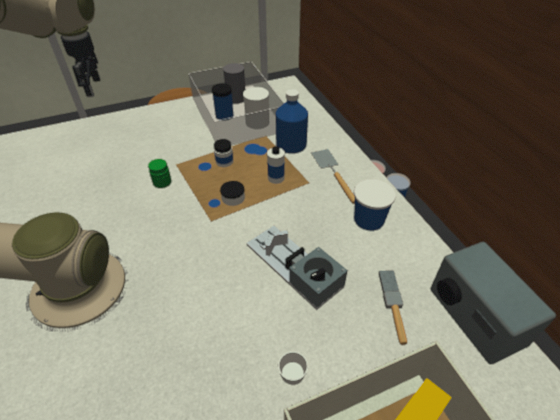

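Top view: the white jar with black lid is at (149,222), side (223,152). Things it could be taken for are the green jar at (151,295), the low pot at (209,233), the squeeze bottle at (197,178), and the dark cylinders in the tray at (25,160) and (60,190). I choose (149,222). The clamp has its housing at top (342,203) and its pocket at (299,219).

```bash
python3 - <<'E'
from h import *
np.set_printoptions(precision=2,suppress=True)
cv2.imwrite('pics/crop1.png',np.hstack([cv2.resize(cv2.imread('pics/side0.png')[130:175,195:255],(400,300)),cv2.resize(cv2.imread('pics/top0.png')[200:245,120:180],(400,300))]))
M=T();print(M[:3,:3])
print(R.from_matrix(M[:3,:3]).as_rotvec())
L=M[:3,:3].T@(np.array([480,335,242])-M[:3,3]);print('local to jar',L)
E
```

```text
[[-0.96  0.3   0.  ]
 [ 0.3   0.96  0.  ]
 [-0.    0.   -1.  ]]
[0.47 3.11 0.  ]
local to jar [-359.65  -88.19    0.34]
```

View pics/crop1.png

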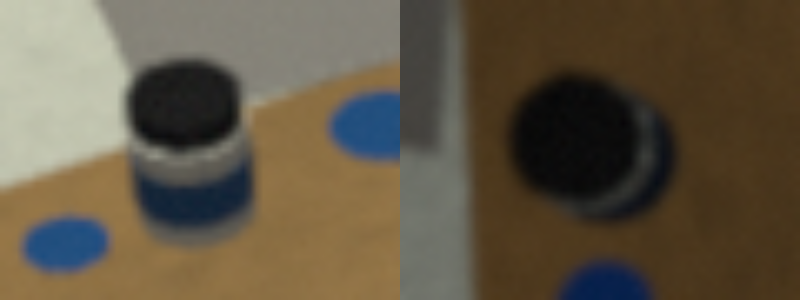

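The crop confirms white body, blue band, black lid. I'll move above it with the fingers along the machine's x.

```bash
python3 -m pendant '[{"translation":[-6,-1.5,0],"rotation":[0,0,8]},{"translation":[-12,-3,0],"rotation":[0,0,16]},{"translation":[-18,-4.5,0],"rotation":[0,0,24]},{"translation":[-24,-6,0],"rotation":[0,0,32]},{"translation":[-30,-7.5,0],"rotation":[0,0,42]},{"translation":[-36,-8.8,0],"rotation":[0,0,52.5]},{"translation":[-36,-8.8,0],"rotation":[0,0,52.5]},{"translation":[-36,-8.8,0],"rotation":[0,0,52.5]}]' 1
cat > jm.py <<'E'
from h import *
np.set_printoptions(precision=1,suppress=True)
import sys,pickle
k=sys.argv[1]
f,C=grab('wrist');save(f,f'w_{k}.png')
out=[]
for nm in sys.argv[2:]:
    for d in vision.mark_of(nm,'wrist')[:2]:
        P=w(C,d['point']);print('mark',nm,round(d['score'],2),P,px(f,C,P,'wrist'))
    for d in vision.spot_in(nm,'wrist')[:2]:
        P=w(C,d['point']);print('spot',nm,round(d['score'],2),P,px(f,C,P,'wrist'))
pickle.dump((f,C),open(f'w_{k}.pkl','wb'))
s=arm.state();print(s['ee_pos'],s['eef_rot'],s['t'],s['force'])
E
python3 jm.py a jar
```

```text
t: 2.8
ee_pos: [480.1, 335.1, 242.2]
eef_rot: [-1.794, -2.579, 0.001]
force: [0.6, 0.2, 0.5]
gripper_width: 85.2
finger_force: 0.0
mark jar 0.98 [486.2 342.6  -3.5] [294.4 169.5]
mark jar 0.66 [277.5 315.3   2.6] [127.7 136.4]
spot jar 0.79 [484.3 349.6  69.5] [296.9 176.8]
spot jar 0.61 [286.3 321.7  76.7] [104.3 140.9]
[479.4 335.9 242.6] [-1.8 -2.6 -0. ] 2.95 [-0.7  1.  -0.4]
```

View pics/w_a.png

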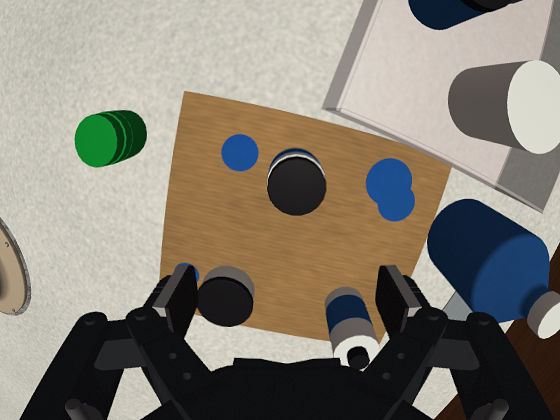

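The wrist view shows the jar's black lid centred near (297,186), with the green look-alike at (105,138) and the low pot at (225,298). I'll descend to get a second view.

```bash
python3 -m pendant '[{"translation":[0.2,0.4,4],"rotation":[0,0,0]},{"translation":[0.4,0.8,8],"rotation":[0,0,0]},{"translation":[0.5,1,10],"rotation":[0,0,0]},{"translation":[0.5,1,10],"rotation":[0,0,0]},{"translation":[0.5,1,10],"rotation":[0,0,0]},{"translation":[0.5,1,10],"rotation":[0,0,0]},{"translation":[0.5,1,10],"rotation":[0,0,0]},{"translation":[0.5,1,10],"rotation":[0,0,0]}]' 1
python3 jm.py b jar
cat > lid.py <<'E'
from h import *
import pickle
np.set_printoptions(precision=1,suppress=True)
rs=[]
for k in 'ab':
    f,C=pickle.load(open(f'w_{k}.pkl','rb'))
    g=f['color'].max(2); m=(g<60).astype(np.uint8)
    u,v=px(f,C,np.array([487,343,75]),'wrist')
    n,l,st,ce=cv2.connectedComponentsWithStats(m)
    d=np.where(st[:,4]>800,np.hypot(*(ce-[u,v]).T),1e9); d[0]=1e9;i=d.argmin()
    print(k,(u,v),ce[i],st[i])
    rs.append(ray(f,C,*ce[i],'wrist')); print(atz(f,C,*ce[i],75,'wrist'))
print('tri',tri(*rs))
E
python3 lid.py
```

```text
t: 3.95
ee_pos: [488.1, 343.2, 142.7]
eef_rot: [1.795, 2.578, 0.001]
force: [0.0, 0.5, -0.4]
gripper_width: 85.5
finger_force: 0.0
mark jar 0.8 [273.5 318.2  -0.1] [ 74.3 149.5]
mark jar 0.46 [613.3 195.2   4.6] [345.9 354.7]
spot jar 0.74 [485.9 350.2  73.4] [288.5 218. ]
spot jar 0.73 [291.7 322.9  66.6] [ 46.1 163.5]
[488.  343.2 142.4] [1.8 2.6 0. ] 4.1 [ 0.9 -0.1  0.6]
a (np.float64(297.31026789483974), np.float64(185.36346543787306)) [296.1 185.8] [ 267  157   59   58 2682]
[486.1 342.2  75. ]
b (np.float64(286.29016823416356), np.float64(228.93256655556883)) [285.1 227.2] [ 244  186   83   83 5447]
[485.8 343.9  75. ]
tri [487.4 339.6  63.5]
```

```bash
python3 -m pendant '[{"translation":[0.05,-0.2,2],"rotation":[0,0,0]},{"translation":[0.05,-0.2,5],"rotation":[0,0,0]},{"translation":[0.05,-0.2,8],"rotation":[0,0,0]},{"translation":[0.05,-0.2,9.5],"rotation":[0,0,0]},{"translation":[0.05,-0.2,10],"rotation":[0,0,0]},{"translation":[0.05,-0.2,10],"rotation":[0,0,0]},{"translation":[0.05,-0.2,10],"rotation":[0,0,0]},{"translation":[0.05,-0.2,10],"rotation":[0,0,0]}]' 1
python3 -m pendant '[{"translation":[0,0,0],"rotation":[0,0,0]},{"translation":[0,0,0],"rotation":[0,0,0]},{"translation":[0,0,0],"rotation":[0,0,0]},{"translation":[0,0,0],"rotation":[0,0,0]},{"translation":[0,0,0],"rotation":[0,0,0]},{"translation":[0,0,0],"rotation":[0,0,0]},{"translation":[0,0,0],"rotation":[0,0,0]},{"translation":[0,0,0],"rotation":[0,0,0]}]' -1
```

```text
t: 5.1
ee_pos: [486.2, 343.1, 43.0]
eef_rot: [1.794, 2.578, 0.002]
force: [0.4, 0.2, -0.1]
gripper_width: 85.3
finger_force: 0.0
t: 6.1
ee_pos: [486.3, 343.2, 43.1]
eef_rot: [1.794, 2.578, 0.002]
force: [-0.2, -0.6, 5.7]
gripper_width: 58.1
finger_force: 64.6
```

```bash
python3 -m pendant '[{"translation":[0,0,-3],"rotation":[0,0,0]},{"translation":[0,0,-8],"rotation":[0,0,0]},{"translation":[-3,-0.8,-12],"rotation":[0,0,0]},{"translation":[-8,-2.1,-15],"rotation":[0,0,0]},{"translation":[-13.5,-3.6,-15.7],"rotation":[0,0,0]},{"translation":[-19,-5.1,-15.7],"rotation":[0,0,0]},{"translation":[-22,-6,-15.7],"rotation":[0,0,0]},{"translation":[-23,-6.2,-15.7],"rotation":[0,0,0]}]' -1
python3 -m pendant '[{"translation":[-3,-0.8,0],"rotation":[0,0,0]},{"translation":[-8,-2.1,0],"rotation":[0,0,0]},{"translation":[-13.5,-3.6,0],"rotation":[0,0,0]},{"translation":[-19,-5.1,0],"rotation":[0,0,0]},{"translation":[-23,-6.3,0],"rotation":[0,0,0]},{"translation":[-26.1,-7.1,0],"rotation":[0,0,0]},{"translation":[-26.1,-7.1,0],"rotation":[0,0,0]},{"translation":[-26.1,-7.1,0],"rotation":[0,0,0]}]' -1
python3 jm.py c jar jaw pocket knob_grip housing machine
```

```text
t: 7.1
ee_pos: [507.6, 104.3, 199.1]
eef_rot: [-1.797, -2.576, 0.001]
force: [0.0, 1.2, -2.1]
gripper_width: 58.1
finger_force: 65.2
t: 8.1
ee_pos: [531.8, -162.5, 199.0]
eef_rot: [-1.793, -2.579, -0.0]
force: [0.1, -0.2, -3.2]
gripper_width: 58.4
finger_force: 65.2
mark jar 0.65 [ 535.5 -159.4  155. ] [295.9 241.5]
spot jar 0.63 [ 527.2 -148.5  229.9] [290.8 291.3]
spot jar 0.42 [753.7 -88.7  91.4] [528.5 217.5]
mark jaw 0.66 [ 528.1 -147.5   13.9] [289.2 171.1]
spot jaw 0.57 [ 525.9 -148.8   53.3] [286.7 180.5]
mark pocket 0.87 [ 508.1 -108.8   15.1] [283.8 127.7]
spot pocket 0.72 [ 506.4 -117.4   15.3] [279.  135.3]
spot housing 0.65 [ 502.4 -197.2   54.6] [244.  220.9]
mark machine 0.69 [ 527.  -147.6    0.6] [288.1 168.2]
spot machine 0.96 [ 508.4 -115.1   10.5] [281.9 133.4]
[ 531.8 -163.6  199.3] [-1.8 -2.6 -0. ] 8.75 [ 0.3 -0.1 -2.8]
```

View pics/w_c.png

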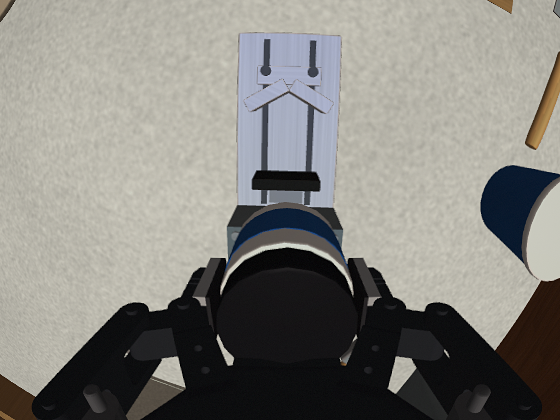

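The wrist view shows the plate's +y corners at (239,33) and (341,36), the V-jaw with wide-open arms and its apex near (289,85), and the black moving jaw at (252–320, 171–190). I'll take a crop for accurate pixels.

```bash
python3 - <<'E'
import cv2
i=cv2.imread('pics/w_c.png')[20:210,220:360]
cv2.imwrite('pics/c_crop.png',cv2.resize(i,None,fx=3,fy=3,interpolation=cv2.INTER_CUBIC))
E
```

```text
(no output)
```

View pics/c_crop.png

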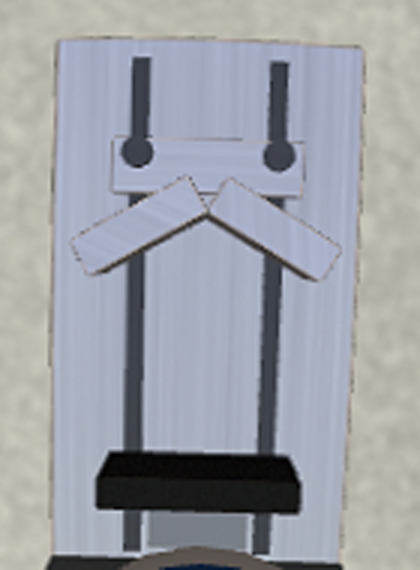

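```bash
python3 - <<'E'
from h import *
import pickle
np.set_printoptions(precision=1,suppress=True)
f,C=pickle.load(open('w_c.pkl','rb'));print('cam',C[:3,3],'look',-C[:3,2])
def c(u,v,z): return atz(f,C,220+u/3,20+v/3,z,'wrist')
L=c(57,41,12);Rr=c(363,46,12);L2=c(52,555,12);R2=c(342,555,12)
print('plate',L,Rr,L2,R2,np.linalg.norm(L-Rr),np.linalg.norm(L2-R2))
yd=((L-L2)+(Rr-R2))[:2];yd/=np.linalg.norm(yd);print('yaw',np.degrees(np.arctan2(yd[1],yd[0])))
xd=np.array([yd[1],-yd[0]])
O=((L+Rr)/2)[:2]-137.5*yd;print('machine O',O)
def m(p): d=p[:2]-O;return np.array([d@xd,d@yd])
for n,u,v in(('apex',207,213),('tipL',92,274),('tipR',320,280),('apexbotm?',207,216)):
    print(n,[m(c(u,v,z)) for z in(44,56)])
for n,u,v in(('jawUL',112,453),('jawUR',288,456),('jawML',97,478),('jawMR',300,483),('jawBL',97,508),('jawBR',300,514)):
    print(n,[m(c(u,v,z)) for z in(16,56)])
s=arm.state();M=T();print('tool in machine',m(M[:3,3]),'toolx yaw',np.degrees(np.arctan2(M[1,0],M[0,0])))
for nm,P in dict(housT=[555.1,-229.8],housS=[552.4,-233.1],pockT=[509.7,-107.8],pockS=[512.1,-110.4],pockW=[508.1,-108.8],machT=[527,-143.7],machS=[524.7,-145],machW=[527,-147.6],jawT=[526,-149],jawS=[524.5,-145.5],jawW=[528.1,-147.5],knT=[557.1,-235.4],knS=[554.9,-233.5]).items(): print(nm,m(np.array(P)))
E
```

```text
cam [503.2 -88.5 331. ] look [ 0.1 -0.3 -1. ]
plate [434.7 -35.3  12. ] [527.6  -2.3  12. ] [ 490.3 -199.8   12. ] [ 584.2 -165.    12. ] 98.5854243796168 100.10659980003207
yaw 108.90265356347298
machine O [ 525.7 -148.9]
apex [array([ 0.2, 78. ]), array([ 0.1, 77.4])]
tipL [array([-32.8,  59.6]), array([-31.5,  59.8])]
tipR [array([33.6, 59.5]), array([32.2, 59.7])]
apexbotm? [array([ 0.2, 77.1]), array([ 0.1, 76.6])]
jawUL [array([-28.9,   0.3]), array([-25.4,   8.5])]
jawUR [array([29.2,  0.8]), array([25.2,  8.8])]
jawML [array([-33.8,  -8.2]), array([-29.8,   1. ])]
jawMR [array([33.6, -8.3]), array([29.1,  1. ])]
jawBL [array([-33.9, -18.6]), array([-29.8,  -8. ])]
jawBR [array([ 34.2, -18.9]), array([29.6, -8.4])]
tool in machine [  0.9 -15.9] toolx yaw 110.32005964627486
housT [  1.6 -86.1]
housS [ -2.1 -88.3]
pockT [-1.9 44. ]
pockS [-0.4 40.8]
pockW [-3.7 43.6]
machT [2.9 4.5]
machS [0.3 4. ]
machW [1.6 0.8]
jawT [ 0.2 -0.2]
jawS [-0.1  3.6]
jawW [2.7 0.5]
knT [  1.6 -92. ]
knS [  0.2 -89.5]
```

```bash
python3 -m pendant '[{"translation":[2,0,0],"rotation":[0,0,0]},{"translation":[5.3,0,0],"rotation":[0,0,-0.7]},{"translation":[5.3,0,4],"rotation":[0,0,-0.7]},{"translation":[5.3,0,8],"rotation":[0,0,-0.7]},{"translation":[5.3,0,8.0],"rotation":[0,0,-0.7]},{"translation":[5.3,0,8.0],"rotation":[0,0,-0.7]},{"translation":[5.3,0,8.0],"rotation":[0,0,-0.7]},{"translation":[5.3,0,8.0],"rotation":[0,0,-0.7]}]' -1
python3 - <<'E'
from h import *
np.set_printoptions(precision=1,suppress=True)
f,C=grab('wrist');save(f,'w_d.png')
g,D=grab('side');save(g,'s_d.png')
for k in('jar','jaw','pocket'):
    for n in('side',):
        for d in vision.mark_of(k,n)[:2]: print(k,n,d['score'],w(D,d['point']))
print(T()[:3,3])
a=cv2.resize(cv2.imread('pics/w_d.png')[60:360,130:430],(400,400))
u,v=px(g,D,[512,-112,70]);u=int(u);v=int(v)
b=cv2.resize(cv2.imread('pics/s_d.png')[v-50:v+50,u-50:u+50],(400,400))
cv2.imwrite('pics/d.png',np.hstack([a,b]))
E
```

```text
t: 9.75
ee_pos: [513.7, -114.1, 120.3]
eef_rot: [1.778, 2.588, 0.001]
force: [-0.6, -0.2, -1.9]
gripper_width: 58.5
finger_force: 65.6
jar side 0.93 [ 515.  -120.9   80.3]
jar side 0.9 [279.3 317.6  -1.7]
jaw side 0.46 [799.6 -85.5   5.6]
pocket side 0.59 [ 512.2 -110.9   12.6]
pocket side 0.43 [ 525.4 -145.2   15.5]
[ 513.4 -114.   119.5]
```

View pics/d.png

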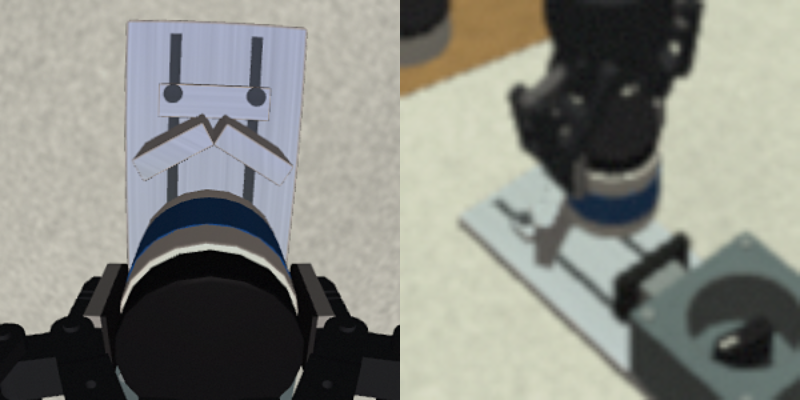

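The picture shows the jar hanging over the gap between V and jaw, aligned in x. I'll do a quick check on its front bottom edge, then lower it.

```bash
python3 - <<'E'
from h import *
np.set_printoptions(precision=1,suppress=True)
f,C=grab('wrist')
O=np.array([525.7,-148.9]);a=np.radians(108.9);yd=np.array([np.cos(a),np.sin(a)]);xd=np.array([yd[1],-yd[0]])
m=lambda p:np.array([(p[:2]-O)@xd,(p[:2]-O)@yd])
print(m(T()[:3,3]))
print('front bottom',m(atz(f,C,286,202.5,76.5,'wrist')))
for u,v in((230.5,170),(263,167)): pass
print('tips',[m(atz(f,C,130+u*.75,60+v*.75,z,'wrist')) for u,v in((145,181),(280,185)) for z in (44,56)])
E
python3 -m pendant '[{"translation":[0,0,1],"rotation":[0,0,0]},{"translation":[0,0,2],"rotation":[0,0,0]},{"translation":[0,0,3],"rotation":[0,0,0]},{"translation":[0,0,4],"rotation":[0,0,0]},{"translation":[0,0,4.5],"rotation":[0,0,0]},{"translation":[0,0,5],"rotation":[0,0,0]},{"translation":[0,0,5.5],"rotation":[0,0,0]},{"translation":[0,0,6],"rotation":[0,0,0]}]' -1
```

```text
[-0.3 37.1]
front bottom [-2.6 62.9]
tips [array([-33.9,  56.6]), array([-32.2,  60.1]), array([33.9, 57. ]), array([31.7, 60.4])]
t: 11.05
ee_pos: [513.5, -114.0, 59.1]
eef_rot: [1.779, 2.589, 0.0]
force: [-0.6, -0.5, -2.3]
gripper_width: 58.1
finger_force: 65.6
```

```bash
python3 -m pendant '[{"translation":[0.1,0,0],"rotation":[0,0,0]},{"translation":[0.2,0,0.1],"rotation":[0,0,0]},{"translation":[0.2,0,0.2],"rotation":[0,0,0]},{"translation":[0.2,0,0.3],"rotation":[0,0,0]},{"translation":[0.2,0,0.35],"rotation":[0,0,0]},{"translation":[0.2,0,0.35],"rotation":[0,0,0]},{"translation":[0.2,0,0.35],"rotation":[0,0,0]},{"translation":[0.2,0,0.35],"rotation":[0,0,0]}]' -1
```

```text
t: 12.05
ee_pos: [512.7, -112.1, 55.9]
eef_rot: [1.779, 2.589, 0.0]
force: [0.0, -0.5, -2.0]
gripper_width: 58.2
finger_force: 65.6
```

```bash
python3 -m pendant '[{"translation":[0,0,0.05],"rotation":[0,0,0]},{"translation":[0,0,0.05],"rotation":[0,0,0]},{"translation":[0,0,0.1],"rotation":[0,0,0]},{"translation":[0,0,0.1],"rotation":[0,0,0]},{"translation":[0,0,0.1],"rotation":[0,0,0]},{"translation":[0,0,0.1],"rotation":[0,0,0]},{"translation":[0,0,0.1],"rotation":[0,0,0]},{"translation":[0,0,0.1],"rotation":[0,0,0]}]' -1
```

```text
t: 13.05
ee_pos: [512.7, -112.1, 55.1]
eef_rot: [1.779, 2.589, -0.0]
force: [-2.8, -0.4, 5.4]
gripper_width: 58.2
finger_force: 66.5
```

```bash
python3 -m pendant '[{"translation":[0,0,0],"rotation":[0,0,0]},{"translation":[0,0,0],"rotation":[0,0,0]},{"translation":[0,0,0],"rotation":[0,0,0]},{"translation":[0,0,0],"rotation":[0,0,0]},{"translation":[0,0,-1],"rotation":[0,0,0]},{"translation":[0,0,-4],"rotation":[0,0,0]},{"translation":[0,0,-9],"rotation":[0,0,0]},{"translation":[0,0,-14],"rotation":[0,0,0]}]' 1
python3 -m pendant '[{"translation":[-4,0,0],"rotation":[0,0,0]},{"translation":[-9,0,0],"rotation":[0,0,0]},{"translation":[-13,0,0],"rotation":[0,0,0]},{"translation":[-16,0,0],"rotation":[0,0,0]},{"translation":[-17,0,0],"rotation":[0,0,0]},{"translation":[-17,0,0],"rotation":[0,0,0]},{"translation":[-17,0,0],"rotation":[0,0,0]},{"translation":[-17,0,0],"rotation":[0,0,0]}]' 0
python3 jm.py e jar jaw knob_grip knob housing
```

```text
t: 14.05
ee_pos: [512.4, -112.0, 197.0]
eef_rot: [1.779, 2.589, 0.0]
force: [-0.1, 0.6, 0.1]
gripper_width: 85.6
finger_force: 0.0
t: 15.05
ee_pos: [573.5, -269.8, 195.2]
eef_rot: [1.778, 2.59, 0.0]
force: [0.2, -0.3, -0.0]
gripper_width: 42.6
finger_force: 0.0
mark jar 0.57 [ 516.8 -110.6   10.6] [291.8  16.3]
spot jar 0.87 [ 518.7 -131.4   86. ] [285.7  14.8]
mark jaw 0.83 [ 528.1 -145.8   15.6] [289.7  51.6]
spot jaw 0.85 [ 527.8 -154.6   55.9] [286.   53.1]
mark knob_grip 0.95 [ 552.9 -234.3   45.1] [280.1 150.5]
spot knob_grip 0.62 [ 552.5 -230.    56.6] [281.2 147.5]
spot knob_grip 0.24 [ 527.9 -156.4   56.6] [285.3  54.9]Traceback (most recent call last):
  File "jm.py", line 8, in <module>
    for d in vision.mark_of(nm,'wrist')[:2]:
             ~~~~~~~~~~~~~~^^^^^^^^^^^^
ValueError: it knows: brush, cup, housing, jar, jaw, jug, knob_grip, low_pot, machine, pocket, spatula, squeeze_bottle, tub
```

View pics/w_e.png

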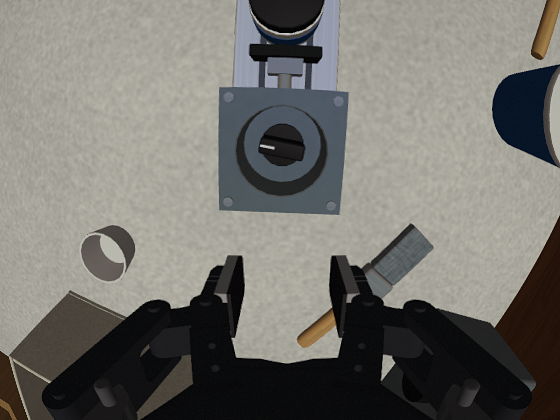

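The wrist view shows the jar standing in the pocket at (287,15) with the black jaw at (285,53). The housing corners are (219,88), (348,92), (340,214) and (219,210), and the knob bar is near (282,149), roughly along image x. I'll take a crop for the bar's angle.

```bash
python3 - <<'E'
from h import *
f,C=grab('wrist');save(f,'w_e2.png')
import pickle;pickle.dump((f,C),open('w_e.pkl','wb'))
i=cv2.imread('pics/w_e2.png')[80:220,212:352]
cv2.imwrite('pics/e_crop.png',cv2.convertScaleAbs(cv2.resize(i,None,fx=4,fy=4,interpolation=cv2.INTER_CUBIC),alpha=1.8,beta=10))
E
```

```text
(no output)
```

View pics/e_crop.png

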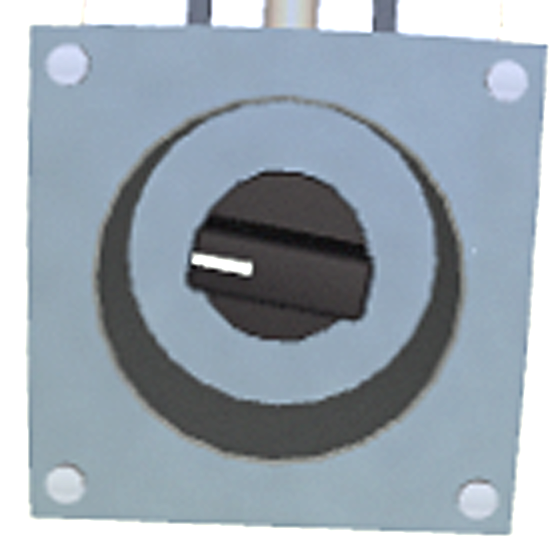

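```bash
python3 - <<'E'
from h import *
import pickle
np.set_printoptions(precision=1,suppress=True)
f,C=pickle.load(open('w_e.pkl','rb'))
c=lambda u,v,z: atz(f,C,212+u/4,80+v/4,z,'wrist')
H=[c(*p,74) for p in((31,26),(548,45),(511,534),(32,516))]
print('housing',np.mean(H,0),[np.linalg.norm(H[i]-H[i-1]) for i in range(4)])
e=(H[0]-H[3])+(H[1]-H[2]);print('yaw',np.degrees(np.arctan2(e[1],e[0])))
W=[c(*p,74) for p in((97,279),(462,279),(280,97),(280,461))];print('well',np.mean(W,0),np.linalg.norm(W[0]-W[1]),np.linalg.norm(W[2]-W[3]))
B=[c(*p,60) for p in((202,236),(371,258),(359,320),(189,288))];print('bar',np.mean(B,0),[np.linalg.norm(B[i]-B[i-1]) for i in range(4)])
D=[c(*p,30) for p in((282,170),(282,340))];print('disc',np.mean(D,0),np.linalg.norm(D[0]-D[1]))
for d in((B[1]-B[0]),(B[2]-B[3]),c(252,269,60)-c(193,260,60)): print('bar yaw',np.degrees(np.arctan2(d[1],d[0])))
M=T();print('tool',M[:3,3],'y yaw',np.degrees(np.arctan2(M[1,1],M[0,1])))
c2=lambda u,v: ray(f,C,212+u/4,80+v/4,'wrist')
f0,C0=None,None
# height check with side camera knob
g,D2=grab('side')
for d in vision.mark_of('knob_grip','side')[:1]: P=w(D2,d['point']);print('side knob',P)
for d in vision.masks_of('knob_grip','side')[:1]:
    v,u=np.nonzero(d['region']);print('tri',d['score'],tri(ray(g,D2,u.mean(),v.mean()),c2(280,262)))
K=np.mean(B,0)
print('local to knob',M[:3,:3].T@(K-M[:3,3]))
E
```

```text
housing [ 553.5 -230.9   74. ] [np.float64(99.40597895597458), np.float64(99.70884781467365), np.float64(99.44893664472619), np.float64(99.39334312963886)]
yaw 108.76129829827131
well [ 553.2 -230.2   74. ] 71.65913590040695 72.5294115700451
bar [ 553.5 -231.1   60. ] [np.float64(11.184873293202859), np.float64(34.97937243208314), np.float64(13.214029228592244), np.float64(35.81865425989066)]
disc [ 553.3 -230.6   30. ] 39.370832068717796
bar yaw 13.397826079208674
bar yaw 10.034052117548713
bar yaw 11.780945393959572
tool [ 573.6 -270.7  194.8] y yaw 21.022847351023067
side knob [ 554.2 -233.8   40.4]
tri 0.62 [ 555.1 -231.6   42.8]
local to knob [ 44.2  -4.6 134.8]
```

```bash
python3 -m pendant '[{"translation":[1,0,1],"rotation":[0,0,-10]},{"translation":[2,-0.2,2],"rotation":[0,0,-20]},{"translation":[3,-0.3,3.5],"rotation":[0,0,-30]},{"translation":[4.4,-0.45,5],"rotation":[0,0,-40]},{"translation":[4.4,-0.45,6.5],"rotation":[0,0,-50]},{"translation":[4.4,-0.45,8],"rotation":[0,0,-60]},{"translation":[4.4,-0.45,9],"rotation":[0,0,-70]},{"translation":[4.4,-0.45,9.5],"rotation":[0,0,-80]}]' -0.3
python3 - <<'E'
from h import *
np.set_printoptions(precision=1,suppress=True)
M=T();s=arm.state();print(M[:3,3],'y yaw',np.degrees(np.arctan2(M[1,1],M[0,1])),s['gripper_width'],s['joint_positions'])
print('local to knob',M[:3,:3].T@(np.array([553.4,-230.8,48])-M[:3,3]),s['torque'])
E
```

```text
t: 16.6
ee_pos: [553.5, -231.2, 99.2]
eef_rot: [0.311, -3.126, -0.001]
force: [0.6, -0.6, 0.7]
gripper_width: 30.1
finger_force: 0.0
[ 553.5 -231.2   99.2] y yaw 101.35132571852395 30.083687615782964 [-0.6  0.6  1.4 -0.   1.2 -2.4]
local to knob [ 0.   0.4 51.2] [-0. -0. -0.]
```

```bash
python3 -m pendant '[{"translation":[0,0.04,1],"rotation":[0,0,0]},{"translation":[0,0.04,2],"rotation":[0,0,0]},{"translation":[0,0.04,3],"rotation":[0,0,0]},{"translation":[0,0.04,4],"rotation":[0,0,0]},{"translation":[0,0.04,4.6],"rotation":[0,0,0]},{"translation":[0,0.04,5.1],"rotation":[0,0,0]},{"translation":[0,0.04,5.1],"rotation":[0,0,0]},{"translation":[0,0.04,5.1],"rotation":[0,0,0]}]' -0.3
```

```text
t: 17.6
ee_pos: [553.7, -231.0, 49.1]
eef_rot: [-0.302, 3.127, -0.001]
force: [0.3, 0.0, 0.3]
gripper_width: 30.0
finger_force: 0.0
```

```bash
python3 -m pendant '[{"translation":[0,0,0],"rotation":[0,0,0]},{"translation":[0,0,0],"rotation":[0,0,0]},{"translation":[0,0,0],"rotation":[0,0,0]},{"translation":[0,0,0],"rotation":[0,0,0]},{"translation":[0,0,0],"rotation":[0,0,0]},{"translation":[0,0,0],"rotation":[0,0,0]},{"translation":[0,0,0],"rotation":[0,0,0]},{"translation":[0,0,0],"rotation":[0,0,0]}]' -1; python3 -c "
from h import *
print(arm.state()['torque'])"
```

```text
t: 18.6
ee_pos: [553.7, -231.2, 49.3]
eef_rot: [-0.301, 3.126, -0.001]
force: [-0.9, 0.0, 5.4]
gripper_width: 12.5
finger_force: 61.2
[-0.15165539  0.22707152 -0.15218666]
```

```bash
cat > tq.sh <<'E'
python3 -c "
from h import *
s=arm.state();M=T();print('yaw %.2f'%np.degrees(np.arctan2(M[1,1],M[0,1])),'torque',np.round(s['torque'],3),'F',np.round(s['force'],1),'w',round(s['gripper_width'],1),'t',s['t'],'j6',round(s['joint_positions'][5],2))"
E
python3 -m pendant '[{"translation":[0,0,0],"rotation":[0,0,1.5]},{"translation":[0,0,0],"rotation":[0,0,3]},{"translation":[0,0,0],"rotation":[0,0,4.5]},{"translation":[0,0,0],"rotation":[0,0,6]},{"translation":[0,0,0],"rotation":[0,0,7.5]},{"translation":[0,0,0],"rotation":[0,0,9]},{"translation":[0,0,0],"rotation":[0,0,10.5]},{"translation":[0,0,0],"rotation":[0,0,12]}]' -1 >/dev/null; sh tq.sh
python3 -m pendant '[{"translation":[0,0,0],"rotation":[0,0,2]},{"translation":[0,0,0],"rotation":[0,0,4]},{"translation":[0,0,0],"rotation":[0,0,6]},{"translation":[0,0,0],"rotation":[0,0,8]},{"translation":[0,0,0],"rotation":[0,0,10]},{"translation":[0,0,0],"rotation":[0,0,12]},{"translation":[0,0,0],"rotation":[0,0,14]},{"translation":[0,0,0],"rotation":[0,0,16]}]' -1 >/dev/null; sh tq.sh
```

```text
yaw 89.03 torque [-0.123  0.172  0.333] F [-0.8 -0.5  5.6] w 12.6 t 19.6 j6 -2.15
yaw 73.01 torque [-0.086  0.173  0.331] F [-1.5 -1.5  5.8] w 12.8 t 20.6 j6 -1.87
```

```bash
python3 -m pendant '[{"translation":[0,0,0],"rotation":[0,0,1.5]},{"translation":[0,0,0],"rotation":[0,0,3]},{"translation":[0,0,0],"rotation":[0,0,4.5]},{"translation":[0,0,0],"rotation":[0,0,6]},{"translation":[0,0,0],"rotation":[0,0,7.5]},{"translation":[0,0,0],"rotation":[0,0,9]},{"translation":[0,0,0],"rotation":[0,0,10.5]},{"translation":[0,0,0],"rotation":[0,0,12]}]' -1 >/dev/null; sh tq.sh
python3 -m pendant '[{"translation":[0,0,0],"rotation":[0,0,0.5]},{"translation":[0,0,0],"rotation":[0,0,1]},{"translation":[0,0,0],"rotation":[0,0,1.5]},{"translation":[0,0,0],"rotation":[0,0,2]},{"translation":[0,0,0],"rotation":[0,0,2.5]},{"translation":[0,0,0],"rotation":[0,0,3]},{"translation":[0,0,0],"rotation":[0,0,3.5]},{"translation":[0,0,0],"rotation":[0,0,4]}]' -1 >/dev/null; sh tq.sh
```

```text
yaw 61.03 torque [0.003 0.11  0.302] F [-1.1 -0.4  5.4] w 12.4 t 21.6 j6 -1.66
yaw 57.06 torque [-0.004  0.131  0.31 ] F [-0.6 -0.4  5.5] w 12.8 t 22.6 j6 -1.59
```

```bash
python3 -m pendant '[{"translation":[0,0,0],"rotation":[0,0,0.5]},{"translation":[0,0,0],"rotation":[0,0,1]},{"translation":[0,0,0],"rotation":[0,0,1.5]},{"translation":[0,0,0],"rotation":[0,0,2]},{"translation":[0,0,0],"rotation":[0,0,2.5]},{"translation":[0,0,0],"rotation":[0,0,3]},{"translation":[0,0,0],"rotation":[0,0,3.5]},{"translation":[0,0,0],"rotation":[0,0,4]}]' -1 >/dev/null; sh tq.sh
python3 -m pendant '[{"translation":[0,0,0],"rotation":[0,0,0.5]},{"translation":[0,0,0],"rotation":[0,0,1]},{"translation":[0,0,0],"rotation":[0,0,1.5]},{"translation":[0,0,0],"rotation":[0,0,2]},{"translation":[0,0,0],"rotation":[0,0,2.5]},{"translation":[0,0,0],"rotation":[0,0,3]},{"translation":[0,0,0],"rotation":[0,0,3.5]},{"translation":[0,0,0],"rotation":[0,0,4]}]' -1 >/dev/null; sh tq.sh
```

```text
yaw 53.07 torque [0.003 0.13  0.3  ] F [-0.9  0.4  7.2] w 12.6 t 23.6 j6 -1.52
yaw 49.07 torque [0.012 0.088 0.364] F [-0.8  0.6  5.5] w 12.8 t 24.6 j6 -1.45
```

```bash
python3 -m pendant '[{"translation":[0,0,0],"rotation":[0,0,0.25]},{"translation":[0,0,0],"rotation":[0,0,0.5]},{"translation":[0,0,0],"rotation":[0,0,0.75]},{"translation":[0,0,0],"rotation":[0,0,1]},{"translation":[0,0,0],"rotation":[0,0,1.25]},{"translation":[0,0,0],"rotation":[0,0,1.5]},{"translation":[0,0,0],"rotation":[0,0,1.75]},{"translation":[0,0,0],"rotation":[0,0,2]}]' -1 >/dev/null; sh tq.sh
```

```text
yaw 47.08 torque [-0.012  0.096  0.363] F [-0.8  1.3  5.9] w 12.7 t 25.6 j6 -1.41
```

```bash
python3 -m pendant '[{"translation":[0,0,0],"rotation":[0,0,0.25]},{"translation":[0,0,0],"rotation":[0,0,0.5]},{"translation":[0,0,0],"rotation":[0,0,0.75]},{"translation":[0,0,0],"rotation":[0,0,1]},{"translation":[0,0,0],"rotation":[0,0,1.25]},{"translation":[0,0,0],"rotation":[0,0,1.5]},{"translation":[0,0,0],"rotation":[0,0,1.75]},{"translation":[0,0,0],"rotation":[0,0,2]}]' -1 >/dev/null; sh tq.sh
```

```text
yaw 45.09 torque [0.062 0.095 0.45 ] F [-0.8  0.6  4.6] w 13.0 t 26.6 j6 -1.38
```

```bash
python3 -m pendant '[{"translation":[0,0,0],"rotation":[0,0,0.2]},{"translation":[0,0,0],"rotation":[0,0,0.4]},{"translation":[0,0,0],"rotation":[0,0,0.6]},{"translation":[0,0,0],"rotation":[0,0,0.8]},{"translation":[0,0,0],"rotation":[0,0,1]},{"translation":[0,0,0],"rotation":[0,0,1.2]},{"translation":[0,0,0],"rotation":[0,0,1.4]},{"translation":[0,0,0],"rotation":[0,0,1.6]}]' -1 >/dev/null; sh tq.sh
```

```text
yaw 43.50 torque [0.095 0.068 0.477] F [-0.6  1.   6.5] w 12.3 t 27.6 j6 -1.35
```

```bash
python3 -m pendant '[{"translation":[0,0,0],"rotation":[0,0,0]},{"translation":[0,0,0],"rotation":[0,0,0]},{"translation":[0,0,0],"rotation":[0,0,0]},{"translation":[0,0,0],"rotation":[0,0,0]},{"translation":[0,0,-1],"rotation":[0,0,0]},{"translation":[0,0,-3],"rotation":[0,0,0]},{"translation":[0,0,-6],"rotation":[0,0,0]},{"translation":[0,0,-10],"rotation":[0,0,0]}]' -0.3
python3 -m pendant '[{"translation":[2,0,-3],"rotation":[0,0,0]},{"translation":[6,0,-5],"rotation":[0,0,0]},{"translation":[10,0,-5],"rotation":[0,0,0]},{"translation":[14,0,-5],"rotation":[0,0,0]},{"translation":[15,0,-5],"rotation":[0,0,0]},{"translation":[15,0,-5],"rotation":[0,0,0]},{"translation":[15,0,-5],"rotation":[0,0,0]},{"translation":[15,0,-5],"rotation":[0,0,0]}]' -0.3
python3 - <<'E'
from h import *
np.set_printoptions(precision=1,suppress=True)
g,D=grab('side');save(g,'s_f.png');f,C=grab('top');save(f,'t_f.png')
for k in('jar','jaw','knob_grip'):
    for d in vision.mark_of(k,'side')[:2]: print(k,d['score'],w(D,d['point']))
u,v=map(int,px(g,D,[530,-160,40])); a=g['color'][v-50:v+50,u-50:u+50]
u,v=map(int,px(f,C,[530,-160,40])); b=cv2.convertScaleAbs(f['color'][v-50:v+50,u-50:u+50],alpha=1.6)
cv2.imwrite('pics/f.png',cv2.cvtColor(np.hstack([cv2.resize(x,(400,400),interpolation=cv2.INTER_CUBIC) for x in(a,b)]),cv2.COLOR_RGB2BGR))
E
```

```text
t: 28.6
ee_pos: [553.3, -230.7, 149.9]
eef_rot: [-1.242, -2.885, -0.0]
force: [0.5, -0.1, 0.3]
gripper_width: 29.8
finger_force: 0.0
t: 29.6
ee_pos: [451.0, -122.6, 198.6]
eef_rot: [-1.243, -2.885, 0.0]
force: [-0.3, 0.0, -0.4]
gripper_width: 29.7
finger_force: 0.0
jar 0.92 [279.5 316.4  -1.7]
jar 0.69 [ 523.9 -136.4   16.2]
jaw 0.5 [ 522.8 -134.7   14.9]
knob_grip 0.7 [ 555.3 -231.7   40. ]
```

View pics/f.png

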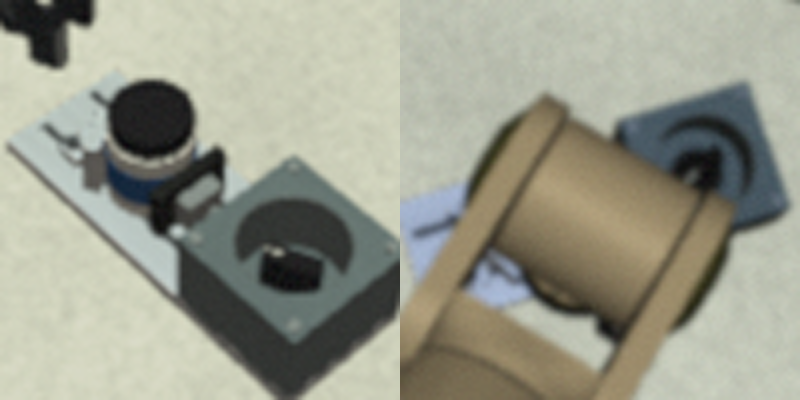

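The jar stands upright in the V, with the jaw against it and the knob turned. The arm is clear.

```bash
python3 -c "
from cell import arm
print(arm.hand_in())"
```

```text
the job is handed in; nothing more can be done
None
```

I stood the jar upright in the clamp pocket and turned the knob until it sat in the V-jaw, held with about 13 N (estimated from the turning torque, within about 2 N); I handed the job in at about 30 s with the arm clear.

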